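Clamp a sample jar into the bench shaker

TASK

Stand the small steel sample jar on the shaker's platform and slide it gently fully home into the V nest, so that it bears against both walls. Then let go of it and press the clamp's handle down past its dead point until it bears firmly on its stop screw, without forcing it (never more than 25 N), so that the pad holds the jar down. Let go, and leave the other things on the bench alone.

Things in the scene. Friction and masses are not known exactly. Their poses are not given: they have to be found in the camera images.
- jar: closed steel sample jar, an upright plain cylinder 50 mm in diameter and 70 mm tall with three dark grooves round its lid, about 0.3 to 0.5 kg, loose on the bench; origin at the centre of its underside, z up. To be gripped across its diameter near the top
- shaker: low white bench shaker, fixed, carrying V nest and steel toggle clamp. Origin at bench level below the clamp arm's pivot; x points the way the jar slides into the nest (roughly away from the robot), y from jar to handle, z up. Bare metal platform 50 mm above the bench, in this frame from x -85 to +65 and y -145 to +85 mm; the clamp stands from y -20 mm on
- vee: V nest on the platform: two fixed upright aluminium walls 42 mm long, 12 mm thick, 30 mm high, at 45 degrees either side of its x axis, open towards its -x. Origin at nest_home, axes as the shaker's. The walls touch a circle of 25 mm radius about the origin
- nest_home (a point): where the centre of the jar's underside is when the jar bears on both walls of the V: shaker frame (0, -85, 50) mm, on the platform top
- clamp_pivot (a point): hinge axis (along the shaker's x) of the clamp's handle: shaker frame (0, 28.6, 108.7) mm. The arm's own hinge is at (0, 0, 120) mm, a short link joins the two; the steel cheeks carrying both stand from x -22 to +22 and y -16 to +44 mm, up to 130 mm high
- handle (a joint): angle of the clamp's handle, a straight bar from the pivot towards the shaker's +y. 0 = open, raised 0.95 rad above level; grows as the bar is pressed outward and down; 0.95 = level = dead point; above this it slopes below level. Starts at 0 to 0.12. It stays where left, but with a jar in the nest it springs back if let go shortly before the dead point (0.75 to 0.9)
- handle_grip (a point): point on the handle bar's centre line, 120 mm from the pivot, within its black rubber grip, which is 22 mm thick and reaches from 75 to 158 mm from the pivot. y axis along the bar outward, z axis square to it: the side to press on. Pressing here, 6 N moves the handle freely, about 12 N is needed just before the dead point, less after it
- pad_face (a point): centre of the lower face of the clamp's black sprung pad, 24 mm across, at the end of the clamp arm, 85 mm from the arm's hinge. The handle drives the arm: handle open, the arm stands upright over its hinge, top about 225 mm above the bench; handle at the dead point, it lies level over the nest and the pad presses 20 to 30 N on the jar's lid
- food_jar_a: bystander: amber glass food jar with black cap, 68 mm across, 95 mm tall; origin under its centre
- food_jar_b: bystander: green glass food jar with black cap, 72 mm across, 85 mm tall; origin under its centre
- tin: bystander: flat round tin with clear lid, 98 mm across, 46 mm tall; origin under its centre
- beaker: bystander: white plastic beaker, 72 mm across, 90 mm tall; origin under its centre
- stop_lug (a point): foot, on the platform, of the upright stop screw below the bar, shaker frame (0, 79, 50) mm. The screw ends the handle's travel somewhere between 1.01 and 1.17 rad; its setting is not measured and is felt as a sharp rise in force. Handle pushed home: 12 to 20 N at the grip held for a quarter of a second is firm; over 25 N is forcing it
There are look-alikes about, which are no part of the job. Leave any pink or purple look-alike of the jar alone.

How it is judged:
By the outcome, as a careful person would: the job done as asked, in the order asked, and still so for the second after the job is handed in, with the robot touching nothing.
It also fails if it takes over 72 s, if anything falls off the work surface, if the arm or the gripper's body presses on something with over 40 N, if the wrist force passes 120 N, or if a joint passes its speed limit or range.

ROBOT

A 6-joint arm with a two-finger parallel gripper is mounted at the origin on the work surface. World frame = base frame: x ahead of the robot, y to its left, z up, the work surface at z = 0. Lengths are in mm, angles in rad, forces in N, time in s.
With the tool pointing down it reaches from about 325 to 750 mm from the base axis. Payload 7.6 kg.
Tool frame: the origin (TCP) lies at the very end of the fingers, on their centre line; the grasp point (between the pads) lies 19 mm behind it; z points along the fingers, y is the line along which they close (so a half turn about z gives the same grasp; the last joint's range is limited). The gripper opens to 85 mm and grips with 20 to 120 N. Pads are 22 mm wide; open, the fingers measure 114 mm over their backs; the gripper's body (76 mm by 85 mm) begins 54 mm behind the grasp point. The pads swing forward as they close: fully open they stand 13 mm farther back than shut.
Start: joints at [1.069, 0.052, 1.401, -0, 1.689, -0.07], TCP at [219.703, 476.84, 231.323] pointing down, gripper open.
Joint ranges: [-2.9, 2.9], [-0.91, 2.17], [0.12, 2.37], [-1.06, 4.2], [0.26, 2.73], [-2.93, 2.93]. Speed limits (rad/s): [2.57, 2.57, 3.01, 3.14, 3.14, 3.14].

INTERFACE

Orientations are given as a unit quaternion [w, x, y, z].
In Python, from rig import observe, vision, bot gives the robot as it stands.
- The arm moves only by the shell command python3 -m creep 'ROWS'. ROWS is JSON, a list of rows, each a list of 3 entries, a list of its own where there are three numbers: the shift along the tool's x, y, z in m, then the turn, a rotation vector about the tool's x, y, z in rad, then the opening, from -1 (shut) to 1 (fully open). In form: [[[tx, ty, tz], [ax, ay, az], grip], ...]. A call has 1 to 5 rows; each row shifts and turns the commanded pose from where the row before left it, along the tool's axes as they then stand; what a row does not reach is not made up. A row lasts 1/10 s, in which the tool goes at most 50 mm and 8.59 degrees, less where a joint would pass 70% of its speed; a pose out of reach is approached as far as the arm can. A call with a gripper value outside its range is refused whole. The fingers move at their own pace and stop on an object; the grip force is fixed at half the most. Time passes only in rows, so rows that do not move let the fingers close. It gives the time, the measured TCP pose, the force, the opening and the grip force at its end, in the units of the state.
- observe(): the state, without advancing time (a new reading comes with each control period).
- vision.capture(name): name is "side" or "top"; returns (picture, depth): 480x640x3 uint8, red, green, blue; 480x640 float32, mm along the optical axis (not along the pixel's ray), 0 where there is no reading.
- vision.camera_info(name): a dict with "fovy" (degrees; the focal length in pixels is half the picture's height over the tangent of half this angle, whatever the lens; pixels are square), "cx", "cy" (the principal point, pixels), "R" (3x3) and "t" (3): a world point X has camera coordinates R X + t. Camera axes: x right, y down, z forward; pixel columns grow to the right and rows downward; lengths in mm; the calibration is good to about 2 mm. A picture is of the moment at which its call begins. camera_info takes no time and is no camera call.
- bot.job_done(): hands the job in; it is judged then, once.
The state is a dict: "clock": time; "qpos": joint angles; "joint_vel": joint speeds; "effort": joint torques, N m; "ee_pos": TCP position; "tcp_rot": TCP orientation; "force": force on the tool from outside, world axes, zero at the start; "wrist_torque": the same for the moment, N m; "opening": finger opening in mm; "gripper_force": force on a finger pad.
Only numpy, scipy, OpenCV 4.12 (cv2) and the standard library are available. Lean on these libraries where they do the work, as an engineer would, in place of code of your own. Each camera call takes 0.05 s, during which the arm holds its last target. There are 200 camera calls.

## Working session

There is one attempt and no reset: what is moved stays moved. The work goes in short steps, Python scripts to look and compute and a shell command to move; the robot and the scene stay as the last step left them, time stands still between calls to the robot, and variables do not carry over. Pictures are saved under pics/ and viewed, at most 10 in all, crops included, and the job is handed in when it is done.

```bash
ls; mkdir -p pics; python3 - <<'E'
from rig import observe, vision
import cv2, numpy as np
s=observe(); print(s)
for n in("side","top"):
    p,d=vision.capture(n); np.savez(f"{n}0.npz",p=p,d=d)
    cv2.imwrite(f"pics/{n}0.png",p[:,:,::-1]); i=vision.camera_info(n); print(n,i)
E
```

```text
pics
{'clock': 0.0, 'qpos': array([ 1.06869261e+00,  5.28326522e-02,  1.40171012e+00, -2.01662679e-05,
        1.68862398e+00, -7.02766582e-02]), 'joint_vel': array([ 0.00029884, -0.00080766,  0.0008968 ,  0.00109684, -0.00021829,
       -0.00055097]), 'effort': array([ 1.96109795e-03, -3.81669688e+01, -3.60189986e+01,  8.81989718e-05,
        6.07788388e-03,  1.01365231e-05]), 'ee_pos': array([219.55581146, 476.55278159, 230.4819634 ]), 'tcp_rot': array([-2.12576134e-04,  2.14240920e-01,  9.76780532e-01, -7.57862091e-04]), 'force': array([ 0.22126031, -0.10759096,  0.25885727]), 'wrist_torque': array([-0.02260621,  0.00059344, -0.00339909]), 'gripper_force': 0.0, 'opening': 85.13613531184033}
side {'fovy': 57.80455902136552, 'cx': 314.56714272959607, 'cy': 235.15303687967008, 'R': array([[ 0.98127347, -0.19131888, -0.02234862],
       [-0.1348036 , -0.59922346, -0.78915096],
       [ 0.13758766,  0.77738557, -0.61379256]]), 't': array([-537.19704246,  182.07117179,  867.73992302])}
top {'fovy': 55.31694219052932, 'cx': 329.48513792754864, 'cy': 240.31364263152955, 'R': array([[ 0.01107521, -0.99993252, -0.00350652],
       [-0.99719875, -0.01078537, -0.07401572],
       [ 0.0739729 ,  0.00431644, -0.99725091]]), 't': array([ -15.03110786,  555.07554717, 1014.72813083])}
```

View pics/side0.png

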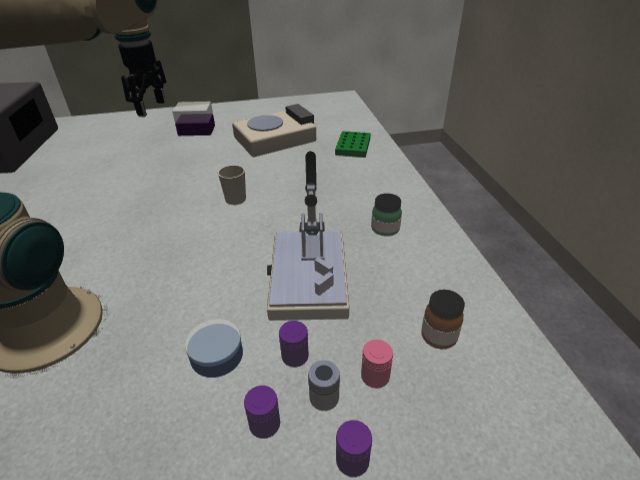

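View pics/top0.png

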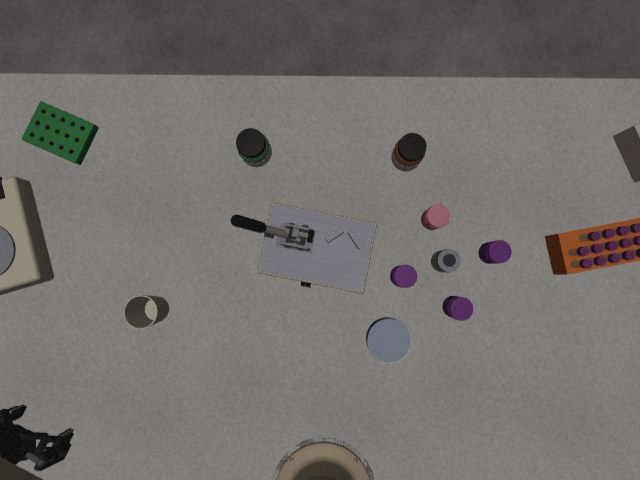

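The side view shows the grey jar at (323,385), with purple and pink look-alikes around it, and the shaker at (310,275) with its handle raised towards (311,165). In the top view the jar is at (448,261), the platform spans (259..377, 205..292), and the V is at about (345,240), opening downwards towards −x.

```bash
cat > h.py <<'E'
import numpy as np, cv2
from rig import vision
I={n:vision.camera_info(n) for n in("side","top")}
def f(i): return 240/np.tan(np.radians(i["fovy"])/2)
def ray(n,uv,z):
    i=I[n]; R=np.array(i["R"]);c=-R.T@i["t"]
    d=R.T@np.array([(uv[0]-i["cx"])/f(i),(uv[1]-i["cy"])/f(i),1.]); return c+d*(z-c[2])/d[2]
def proj(n,X):
    i=I[n]; x=np.array(i["R"])@X+i["t"]; return np.array([i["cx"],i["cy"]])+f(i)*x[:2]/x[2]
def cloud(n,d):
    i=I[n]; v,u=np.mgrid[:480,:640]
    P=np.stack([(u-i["cx"])/f(i)*d,(v-i["cy"])/f(i)*d,d],-1)
    return (P-i["t"])@np.array(i["R"])
E
python3 - <<'E'
from h import *
for n in("top","side"):
    z=np.load(n+"0.npz");p=z["p"];d=z["d"];P=cloud(n,d)
    hsv=cv2.cvtColor(p,cv2.COLOR_RGB2HSV)
    Z=P[...,2]
    # platform
    b=(250,380,190,300) if n=="top" else (260,360,220,325)
    m=np.zeros(Z.shape,np.uint8); 
    sl=(slice(b[2],b[3]),slice(b[0],b[1]))
    m[sl]=(abs(Z[sl]-50)<5)&(d[sl]>0)
    print(n,"platform n",m.sum(),"z med",np.median(Z[m>0]))
    m=cv2.morphologyEx(m,cv2.MORPH_OPEN,np.ones((3,3)))
    pts=np.argwhere(m)[:,::-1].astype(np.float32)
    W=np.array([ray(n,q,50)[:2] for q in pts],np.float32)
    r=cv2.minAreaRect(W); print(r); print(cv2.boxPoints(r))
    # jar
    b=(430,465,240,280) if n=="top" else (300,345,355,412)
    sl=(slice(b[2],b[3]),slice(b[0],b[1]))
    m=np.zeros(Z.shape,bool); m[sl]=(abs(Z[sl]-70)<8)&(d[sl]>0)
    pts=np.argwhere(m)[:,::-1].astype(np.float32)
    print("jar n",m.sum(),np.median(Z[m]))
    (c,R)=cv2.minEnclosingCircle(np.array([ray(n,q,70)[:2] for q in pts],np.float32)); print("jar",c,R, "mean",P[m].mean(0))
    # tall things near
    m=(Z>25)&(d>0)&(P[...,0]>200)&(P[...,0]<560)&(P[...,1]<50)&(P[...,1]>-450)
    k,l,s,c=cv2.connectedComponentsWithStats(m.astype(np.uint8))
    for j in range(1,k):
        if s[j,4]>100: q=P[l==j]; print(s[j], q.mean(0).round(), q.min(0).round(),q.max(0).round())
for n,b in(("top",(225,195,165,105)),("side",(240,140,130,190))):
    p=np.load(n+"0.npz")["p"][b[1]:b[1]+b[3],b[0]:b[0]+b[2]]
    k=4 if n=="top" else 3
    cv2.imwrite(f"pics/{n}crop.png",cv2.resize(p[:,:,::-1],None,fx=k,fy=k,interpolation=cv2.INTER_CUBIC))
E
```

```text
top platform n 5823 z med 49.137480747591724
((537.7476196289062, 18.384605407714844), (229.44635009765625, 149.35418701171875), 79.37724304199219)
[[ 443.2021   -80.60636]
 [ 589.99664 -108.13857]
 [ 632.29315  117.37557]
 [ 485.4986   144.90778]]
jar n 436 69.23441352479236
jar (511.42401123046875, -264.311279296875) 25.62150764465332 mean [ 511.68867051 -264.4439961    69.09687379]
[ 297  230   77   64 3520] [507. -23.  57.] [ 438. -106.   26.] [560.  50. 218.]
[482 240  30  24 564] [ 531. -369.   64.] [ 507. -399.   26.] [ 557. -349.   74.]
[433 249  28  23 512] [ 512. -262.   65.] [ 488. -290.   25.] [ 536. -240.   75.]
[392 265  25  23 473] [ 477. -170.   67.] [ 453. -196.   25.] [ 501. -147.   75.]
[445 296  28  25 545] [ 410. -287.   65.] [ 384. -315.   25.] [ 434. -266.   74.]
[ 367  318   45   46 1617] [ 336. -141.   45.] [ 288. -189.   27.] [385. -93.  52.]
side platform n 4375 z med 48.87135793028003
((536.65771484375, 14.136238098144531), (230.36380004882812, 149.22865295410156), 79.31897735595703)
[[ 441.98816  -85.22095]
 [ 588.63135 -112.87915]
 [ 631.3273   113.49342]
 [ 484.68408  141.15163]]
jar n 740 68.88858281574176
jar (510.81805419921875, -269.42572021484375) 26.887746810913086 mean [ 510.85877255 -269.28359365   68.63607647]
[305 187  12  20 168] [550.  29. 206.] [538.  18. 191.] [560.  50. 217.]
[ 267  225   65   90 3537] [507. -38.  51.] [ 438. -109.   25.] [560.  50. 131.]
[ 185  319   56   51 2195] [ 336. -150.   43.] [ 287. -192.   25.] [384. -93.  48.]
[279 321  29  38 931] [ 475. -183.   59.] [ 451. -200.   25.] [ 501. -147.   72.]
[ 308  360   32   43 1126] [ 510. -275.   60.] [ 486. -293.   25.] [ 536. -242.   72.]
[ 244  386   35   45 1265] [ 409. -300.   61.] [ 383. -318.   25.] [ 433. -268.   72.]
[ 336  420   36   50 1467] [ 529. -383.   62.] [ 506. -402.   25.] [ 556. -350.   72.]
```

View pics/topcrop.png

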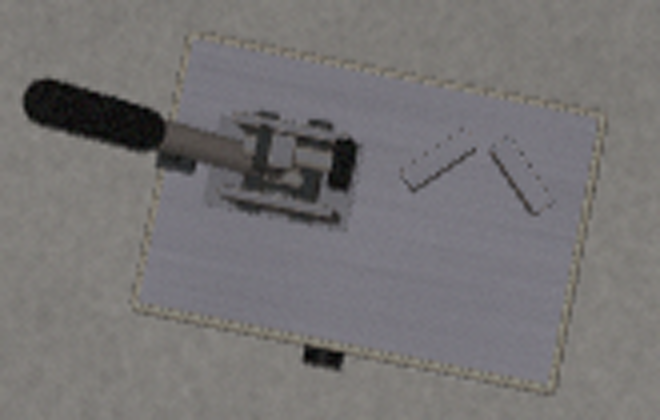

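View pics/sidecrop.png

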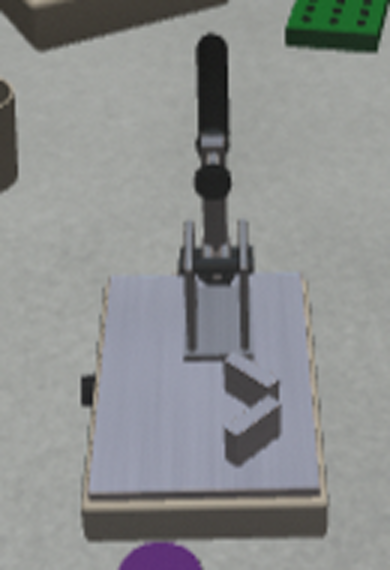

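Both views put the jar at about (511,−267). The shaker yaw is about −0.185 rad, its origin about (552.6, 44), and nest_home about (537,−40). The crops show the V walls tapering to +x, the arm upright and the handle raised. I'll turn the tool so its y axis lies along the shaker's y, then go over the jar.

```bash
python3 -m creep '[[[0,0,0],[0,0,-0.123],1],[[0,0,0],[0,0,-0.123],1],[[-0.021,-0.034,0],[0,0,0],1],[[-0.021,-0.034,0],[0,0,0],1],[[-0.021,-0.034,0],[0,0,0],1]]'
python3 -m creep '[[[-0.021,-0.034,0],[0,0,0],1],[[-0.021,-0.034,0],[0,0,0],1],[[-0.021,-0.034,0],[0,0,0],1],[[-0.021,-0.034,0],[0,0,0],1],[[-0.021,-0.034,0],[0,0,0],1]]'
```

```text
clock: 0.6
ee_pos: [262.8, 363.6, 230.7]
tcp_rot: [-0.0, 0.092, 0.996, -0.0]
force: [0.4, -0.1, 0.9]
opening: 85.2
gripper_force: 0.0
clock: 1.1
ee_pos: [334.6, 176.9, 231.1]
tcp_rot: [-0.0, 0.093, 0.996, 0.0]
force: [0.8, 1.0, 0.1]
opening: 85.1
gripper_force: 0.0
```

```bash
python3 -m creep '[[[-0.0213,-0.0336,0],[0,0,0],1],[[-0.0213,-0.0336,0],[0,0,0],1],[[-0.0213,-0.0336,0],[0,0,0],1],[[-0.0213,-0.0336,0],[0,0,0],1],[[-0.0213,-0.0336,0],[0,0,0],1]]' >/dev/null
python3 -m creep '[[[-0.0213,-0.0336,0],[0,0,0],1],[[-0.0213,-0.0336,0],[0,0,0],1],[[-0.0213,-0.0336,0],[0,0,0],1],[[-0.0213,-0.0336,0],[0,0,0],1],[[-0.0213,-0.0336,0],[0,0,0],1]]' 
python3 -m creep '[[[-0.0213,-0.0336,0],[0,0,0],1],[[-0.0213,-0.0336,0],[0,0,0],1],[[0,0,0],[0,0,0],1],[[0,0,0],[0,0,0],1]]'
python3 - <<'E'
from h import *
p,d=vision.capture("side"); cv2.imwrite("pics/s1.png",p[:,:,::-1])
E
```

```text
clock: 2.1
ee_pos: [482.0, -192.7, 230.8]
tcp_rot: [-0.0, 0.093, 0.996, 0.0]
force: [1.1, 0.4, 1.0]
opening: 85.5
gripper_force: 0.0
clock: 2.5
ee_pos: [511.0, -265.3, 230.1]
tcp_rot: [-0.001, 0.093, 0.996, 0.001]
force: [1.1, 0.5, 0.4]
opening: 85.6
gripper_force: 0.0
```

View pics/s1.png

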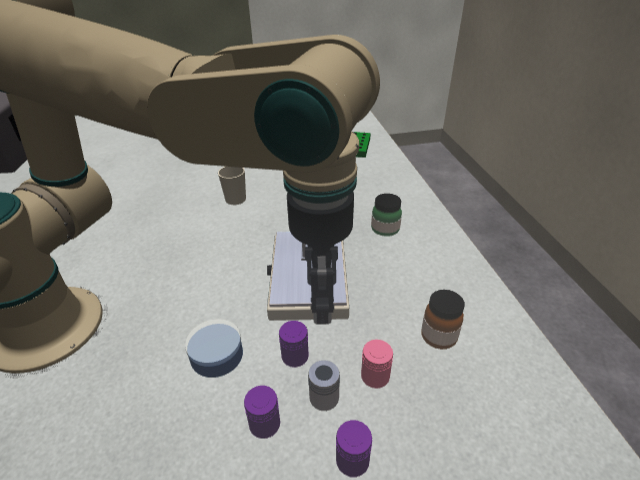

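The gripper hangs over the jar, with its tips at (321,315) and the jar at (323,385). Nothing is near the fingers, so I'll descend.

```bash
python3 -m creep '[[[0,-0.0015,0.04],[0,0,0],1],[[0,0,0.04],[0,0,0],1],[[0,0,0.04],[0,0,0],1],[[0,0,0.03],[0,0,0],1],[[0,0,0],[0,0,0],1]]'
python3 -m creep '[[[0,0,0.015],[0,0,0],1],[[0,0,0.015],[0,0,0],1],[[0,0,0.011],[0,0,0],1],[[0,0,0],[0,0,0],1],[[0,0,0],[0,0,0],1]]'
```

```text
clock: 3.05
ee_pos: [508.5, -263.8, 76.9]
tcp_rot: [-0.004, 0.092, 0.996, 0.002]
force: [0.5, 0.2, -0.5]
opening: 85.5
gripper_force: 0.0
clock: 3.55
ee_pos: [511.2, -266.6, 40.5]
tcp_rot: [0.0, 0.093, 0.996, -0.0]
force: [1.2, 0.9, 0.5]
opening: 85.4
gripper_force: 0.0
```

```bash
python3 -m creep '[[[0,0,0],[0,0,0],0.5],[[0,0,0],[0,0,0],0.3],[[0,0,0],[0,0,0],0.2],[[0,0,0],[0,0,0],0.1],[[0,0,0],[0,0,0],0]]'
python3 -m creep '[[[0,0,0],[0,0,0],-1],[[0,0,0],[0,0,0],-1],[[0,0,0],[0,0,0],-1],[[0,0,0],[0,0,0],-1],[[0,0,0],[0,0,0],-1]]'
```

```text
clock: 4.05
ee_pos: [511.6, -266.4, 41.3]
tcp_rot: [0.001, 0.093, 0.996, 0.0]
force: [0.0, 2.9, 5.4]
opening: 48.4
gripper_force: 62.4
clock: 4.55
ee_pos: [511.6, -266.3, 41.2]
tcp_rot: [0.001, 0.093, 0.996, 0.0]
force: [0.2, 3.6, 5.5]
opening: 48.6
gripper_force: 62.4
```

Firm grip: the opening is 48.6 mm against a 50 mm jar. I'll lift, carry it to 35 mm in front of the nest, then look.

```bash
python3 -m creep '[[[0,0,-0.01],[0,0,0],-1],[[0,0,-0.025],[0,0,0],-1],[[0,0,-0.03],[0,0,0],-1],[[0,0,-0.03],[0,0,0],-1],[[0,0,-0.01],[0,0,0],-1]]'
python3 -m creep '[[[0.0032,0.0142,0],[0,0,0],-1],[[0.0064,0.0285,0],[0,0,0],-1],[[0.0064,0.0285,0],[0,0,0],-1],[[0.0064,0.0285,0],[0,0,0],-1],[[0.0064,0.0285,0],[0,0,0],-1]]'
python3 -m creep '[[[0.0064,0.0285,0],[0,0,0],-1],[[0.0064,0.0285,0],[0,0,0],-1],[[0.0064,0.0285,0],[0,0,0],-1],[[0.0032,0.0142,0],[0,0,0],-1],[[0,0,0],[0,0,0],-1]]'
python3 -m creep '[[[0,0,0],[0,0,0],-1],[[0,0,0],[0,0,0],-1]]'
python3 - <<'E'
from h import *
p,d=vision.capture("side"); cv2.imwrite("pics/s2.png",p[100:420,140:560,::-1])
E
```

```text
clock: 5.05
ee_pos: [511.8, -267.2, 148.5]
tcp_rot: [0.002, 0.093, 0.996, -0.001]
force: [0.9, -1.1, -4.6]
opening: 48.5
gripper_force: 63.0
clock: 5.55
ee_pos: [504.9, -133.0, 142.6]
tcp_rot: [-0.002, 0.093, 0.996, 0.001]
force: [1.0, 0.7, -5.0]
opening: 48.4
gripper_force: 63.2
clock: 6.05
ee_pos: [501.7, -31.1, 143.6]
tcp_rot: [-0.001, 0.091, 0.996, 0.0]
force: [-0.0, -0.4, -5.0]
opening: 48.4
gripper_force: 63.5
clock: 6.25
ee_pos: [502.6, -33.9, 144.8]
tcp_rot: [-0.0, 0.093, 0.996, -0.0]
force: [-0.8, 0.9, -5.3]
opening: 48.5
gripper_force: 63.5
```

View pics/s2.png

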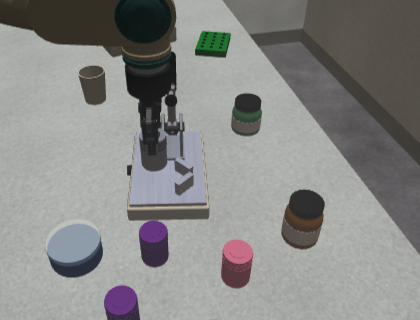

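The jar is held upright at crop (152,150), in front of and above the V at (183,178), as intended. Now I'll lower it to the platform.

```bash
python3 -m creep '[[[0,0,0.015],[0,0,0],-1],[[0,0,0.02],[0,0,0],-1],[[0,0,0.01],[0,0,0],-1],[[0,0,0.004],[0,0,0],-1],[[0,0,0],[0,0,0],-1]]'
python3 -m creep '[[[0,0,0.001],[0,0,0],-1],[[0,0,0.001],[0,0,0],-1],[[0,0,0],[0,0,0],-1]]'
python3 -m creep '[[[0,0,0.001],[0,0,0],-1],[[0,0,0],[0,0,0],-1]]'
python3 -m creep '[[[0,0,0.001],[0,0,0],-1],[[0,0,0],[0,0,0],-1]]'
```

```text
clock: 6.8
ee_pos: [502.7, -33.3, 96.1]
tcp_rot: [-0.0, 0.093, 0.996, 0.0]
force: [0.2, -0.7, -4.2]
opening: 48.4
gripper_force: 63.4
clock: 7.1
ee_pos: [503.0, -33.0, 94.7]
tcp_rot: [0.0, 0.093, 0.996, 0.0]
force: [-0.8, 0.3, -4.6]
opening: 48.3
gripper_force: 63.4
clock: 7.3
ee_pos: [502.8, -33.0, 93.3]
tcp_rot: [0.0, 0.093, 0.996, 0.0]
force: [-0.3, 0.8, -4.8]
opening: 48.3
gripper_force: 63.4
clock: 7.5
ee_pos: [502.7, -33.0, 92.1]
tcp_rot: [-0.0, 0.093, 0.996, 0.0]
force: [0.2, -0.3, -4.5]
opening: 48.5
gripper_force: 63.4
```

```bash
python3 -m creep '[[[0,0,0.001],[0,0,0],-1],[[0,0,0],[0,0,0],-1]]'
python3 -m creep '[[[0,0,0.0005],[0,0,0],-1],[[0,0,0],[0,0,0],-1]]' | grep -E 'ee_|forc'
python3 -m creep '[[[0,0,0.0005],[0,0,0],-1],[[0,0,0],[0,0,0],-1]]'| grep -E 'ee_|forc'
```

```text
clock: 7.7
ee_pos: [502.8, -33.0, 91.3]
tcp_rot: [0.0, 0.093, 0.996, 0.0]
force: [0.8, 1.1, -4.1]
opening: 48.4
gripper_force: 63.5
ee_pos: [503.0, -33.0, 91.3]
force: [-1.7, 0.1, -0.6]
gripper_force: 63.6
ee_pos: [503.1, -33.0, 91.3]
force: [-3.8, 0.5, 5.1]
gripper_force: 64.2
```

Touchdown at z 91.3. I'll ease off by half a millimetre and slide towards the V, feeling the force.

```bash
python3 -m creep '[[[-0.003,0,-0.0006],[0,0,0],-1],[[-0.006,0,0],[0,0,0],-1],[[-0.006,0,0],[0,0,0],-1],[[-0.006,0,0],[0,0,0],-1],[[0,0,0],[0,0,0],-1]]'| grep -E 'ee_|forc'
python3 -m creep '[[[-0.003,0,0],[0,0,0],-1],[[-0.002,0,0],[0,0,0],-1],[[0,0,0],[0,0,0],-1]]'| grep -E 'ee_|forc'
python3 -m creep '[[[-0.002,0,0],[0,0,0],-1],[[0,0,0],[0,0,0],-1]]'| grep -E 'ee_|forc'
```

```text
ee_pos: [523.9, -37.3, 91.4]
force: [-5.6, -1.0, 5.3]
gripper_force: 64.9
ee_pos: [528.8, -38.7, 91.4]
force: [-3.4, -5.3, 4.6]
gripper_force: 65.1
ee_pos: [530.5, -39.1, 91.4]
force: [-5.7, -2.9, 6.9]
gripper_force: 65.0
```

```bash
python3 -m creep '[[[-0.001,0,-0.0005],[0,0,0],-1],[[-0.001,0,0],[0,0,0],-1],[[0,0,0],[0,0,0],-1]]'| grep -E 'ee_|force: \['
python3 -m creep '[[[-0.001,0,0],[0,0,0],-1],[[0,0,0],[0,0,0],-1]]'| grep -E 'ee_|force: \['
python3 -m creep '[[[-0.001,0,0],[0,0,0],-1],[[0,0,0],[0,0,0],-1]]'| grep -E 'ee_|force: \['
```

```text
ee_pos: [532.3, -39.5, 91.4]
force: [-4.1, -3.5, 2.2]
ee_pos: [533.3, -39.7, 91.5]
force: [-4.9, -3.8, 3.0]
ee_pos: [534.4, -39.9, 91.5]
force: [-4.0, -3.8, 2.3]
```

```bash
for i in 1; do python3 -m creep '[[[-0.001,0,0],[0,0,0],-1],[[0,0,0],[0,0,0],-1]]'| grep -E 'ee_|force: \['; done
python3 -m creep '[[[-0.001,0,0],[0,0,0],-1],[[0,0,0],[0,0,0],-1]]'| grep -E 'ee_|force: \['
```

```text
ee_pos: [535.4, -40.1, 91.5]
force: [-4.0, -4.3, 2.5]
ee_pos: [536.3, -40.3, 91.5]
force: [-4.3, -4.4, 3.3]
```

```bash
python3 -m creep '[[[-0.001,0,0],[0,0,0],-1],[[0,0,0],[0,0,0],-1]]'| grep -E 'ee_|force: \['
python3 -m creep '[[[-0.0007,0,0],[0,0,0],-1],[[0,0,0],[0,0,0],-1]]'| grep -E 'ee_|force: \['
```

```text
ee_pos: [536.6, -40.3, 91.5]
force: [-8.7, -3.3, 6.9]
ee_pos: [536.8, -40.3, 91.6]
force: [-12.1, -2.2, 8.5]
```

The force rises against both walls: only the x component grew and y stayed balanced. I'll release and back off upward.

```bash
python3 -m creep '[[[0,0,-0.0004],[0,0,0],-1],[[0,0,0],[0,0,0],0.3],[[0,0,0],[0,0,0],0.5],[[0,0,0],[0,0,0],0.6],[[0,0,0],[0,0,0],0.6]]'
python3 -m creep '[[[0,0,-0.015],[0,0,0],0.6],[[0,0,-0.03],[0,0,0],0.6],[[0,0,-0.03],[0,0,0],0.6],[[0,0,-0.03],[0,0,0],0.6],[[0,0,-0.03],[0,0,0],0.6]]'
python3 -m creep '[[[0.04,0,-0.02],[0,0,0],0.6],[[0.04,0,-0.02],[0,0,0],0.6],[[0.04,0,0],[0,0,0],0.6],[[0.04,0,0],[0,0,0],0.6],[[0.0,0,0],[0,0,0],-1]]'
python3 - <<'E'
from h import *
for n,b in(("top",(225,195,165,105)),("side",(240,140,130,190))):
    p,d=vision.capture(n);np.savez(n+"1.npz",p=p,d=d); P=cloud(n,d); Z=P[...,2]
    C=np.array([537.,-40.]); m=(np.hypot(*np.moveaxis(P[...,:2]-C,-1,0))<45)&(d>0)&(Z>110)&(Z<130)
    pts=np.argwhere(m)[:,::-1].astype(np.float32)
    if len(pts)>10: print(n,len(pts),np.median(Z[m]),cv2.minEnclosingCircle(np.array([ray(n,q,120)[:2] for q in pts],np.float32)),P[m].mean(0))
    q=p[b[1]:b[1]+b[3],b[0]:b[0]+b[2]]
    cv2.imwrite(f"pics/{n}2.png",cv2.resize(q[:,:,::-1],None,fx=3,fy=3,interpolation=cv2.INTER_CUBIC))
a=cv2.imread("pics/top2.png");b=cv2.imread("pics/side2.png");h=max(len(a),len(b))
pad=lambda x:cv2.copyMakeBorder(x,0,h-len(x),0,0,0); o=np.hstack([pad(a),pad(b)]); print(o.shape)
cv2.imwrite("pics/both2.png",cv2.resize(o,None,fx=.9,fy=.9))
E
```

```text
clock: 11.1
ee_pos: [538.5, -41.2, 91.8]
tcp_rot: [0.001, 0.093, 0.996, -0.001]
force: [-1.4, -6.7, -0.5]
opening: 68.4
gripper_force: 0.0
clock: 11.6
ee_pos: [538.5, -39.8, 228.0]
tcp_rot: [0.001, 0.093, 0.996, 0.0]
force: [-0.1, 0.0, -0.4]
opening: 68.4
gripper_force: 0.0
clock: 12.1
ee_pos: [378.7, -9.6, 267.8]
tcp_rot: [0.002, 0.093, 0.996, 0.0]
force: [0.8, -1.7, 0.5]
opening: 55.2
gripper_force: 0.0
top 478 119.05255718673286 ((534.4668579101562, -39.377323150634766), 25.045927047729492) [534.52700781 -39.48460585 118.98558226]
side 419 118.70786464563848 ((532.1776733398438, -46.853843688964844), 29.050661087036133) [533.57329975 -45.1196641  118.00724753]
(570, 885, 3)
```

View pics/both2.png

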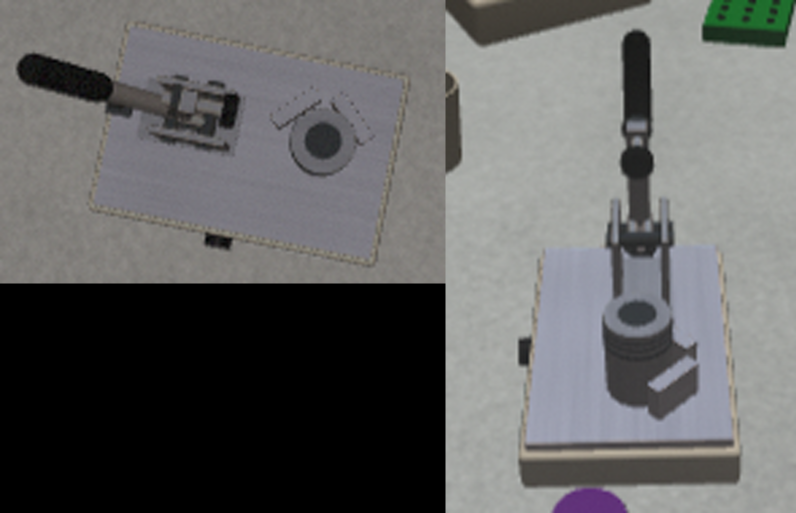

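The jar stands upright but short of home. Both cameras place it about 2.4 mm short in x and 3 mm towards −y, so it bears on the −y wall only. I'll nudge it home from behind with closed fingers.

```bash
python3 -m creep '[[[-0.03,0,0],[0,0,0],-1],[[-0.04,-0.001,0.02],[0,0,0],-1],[[-0.039,-0.002,0.04],[0,0,0],-1],[[0,0,0.04],[0,0,0],-1],[[0,0,0.04],[0,0,0],-1]]'
python3 -m creep '[[[0,0,0.03],[0,0,0],-1],[[0,0,0.02],[0,0,0],-1],[[0,0,0.01],[0,0,0],-1],[[0,0,0],[0,0,0],-1],[[0,0,0],[0,0,0],-1]]'
```

```text
clock: 12.7
ee_pos: [484.7, -32.7, 128.0]
tcp_rot: [-0.001, 0.093, 0.996, 0.0]
force: [0.1, 0.3, 0.0]
opening: 0.2
gripper_force: 0.0
clock: 13.2
ee_pos: [484.2, -32.4, 71.8]
tcp_rot: [0.001, 0.093, 0.996, 0.0]
force: [0.4, 0.0, 0.4]
opening: -0.1
gripper_force: 0.0
```

```bash
python3 -m creep '[[[-0.004,0,0.005],[0,0,0],-1],[[-0.004,0,0],[0,0,0],-1],[[-0.003,0,0],[0,0,0],-1],[[-0.001,0,0],[0,0,0],-1],[[0,0,0],[0,0,0],-1]]'| grep -E 'ee_|force: \['
for i in 1; do python3 -m creep '[[[-0.001,0,0],[0,0,0],-1],[[0,0,0],[0,0,0],-1]]'| grep -E 'ee_|force: \['; done
python3 -m creep '[[[-0.001,0,0],[0,0,0],-1],[[0,0,0],[0,0,0],-1]]'| grep -E 'ee_|force: \['
python3 -m creep '[[[-0.001,0,0],[0,0,0],-1],[[0,0,0],[0,0,0],-1]]'| grep -E 'ee_|force: \['
```

```text
ee_pos: [495.3, -34.4, 66.2]
force: [0.2, -0.6, 0.9]
ee_pos: [496.0, -34.6, 66.1]
force: [-0.1, -0.6, 0.9]
ee_pos: [497.0, -34.8, 66.1]
force: [0.6, 0.3, 0.2]
ee_pos: [497.7, -34.8, 65.9]
force: [-1.8, 0.5, -0.5]
```

```bash
python3 -m creep '[[[-0.0007,0.0008,0],[0,0,0],-1],[[0,0,0],[0,0,0],-1]]'| grep -E 'ee_|force: \['
python3 -m creep '[[[-0.0007,0.0008,0],[0,0,0],-1],[[0,0,0],[0,0,0],-1]]'| grep -E 'ee_|force: \['
python3 -m creep '[[[-0.0007,0.0008,0],[0,0,0],-1],[[0,0,0],[0,0,0],-1]]'| grep -E 'ee_|force: \['
```

```text
ee_pos: [498.7, -34.2, 65.9]
force: [-2.6, -0.2, 0.9]
ee_pos: [499.6, -33.5, 66.0]
force: [-1.5, 1.2, -0.8]
ee_pos: [500.5, -32.9, 66.0]
force: [-1.9, 0.7, 0.8]
```

Jar is sliding with 2 N; continue.

```bash
python3 -m creep '[[[-0.0007,0.0005,0],[0,0,0],-1],[[0,0,0],[0,0,0],-1]]'| grep -E 'ee_|force: \['
python3 -m creep '[[[-0.0007,0,0],[0,0,0],-1],[[0,0,0],[0,0,0],-1]]'| grep -E 'ee_|force: \['
python3 -m creep '[[[-0.0005,0,0],[0,0,0],-1],[[0,0,0],[0,0,0],-1]]'| grep -E 'ee_|force: \['
```

```text
ee_pos: [501.2, -32.5, 66.0]
force: [-2.5, 0.7, 0.2]
ee_pos: [501.6, -32.5, 65.9]
force: [-4.1, 1.8, 2.0]
ee_pos: [501.7, -32.4, 65.8]
force: [-7.4, 2.5, 3.7]
```

```bash
python3 -m creep '[[[-0.0004,0,0],[0,0,0],-1],[[0,0,0],[0,0,0],-1]]'| grep -E 'ee_|force: \['
python3 -m creep '[[[0.002,0,0],[0,0,0],-1],[[0.02,0,0],[0,0,0],-1],[[0.01,0,-0.03],[0,0,0],-1],[[0.0,0,-0.04],[0,0,0],-1],[[0.02,0,-0.04],[0,0,0],-1]]'| grep -E 'ee_|force: \['
python3 -m creep '[[[0.03,0,-0.045],[0,0,0],-1],[[0.03,0,-0.045],[0,0,0],-1],[[0.02,0,0],[0,0,0],-1],[[0.02,0,0],[0,0,0],-1],[[0.0,0,0],[0,0,0],-1]]'| grep -E 'ee_|force: \['
cat > look.py <<'E'
from h import *
import sys
for n in("top","side"):
    p,d=vision.capture(n);np.savez(n+"1.npz",p=p,d=d); P=cloud(n,d); Z=P[...,2]
    C=np.array([537.,-40.]); m=(np.hypot(*np.moveaxis(P[...,:2]-C,-1,0))<45)&(d>0)&(Z>110)&(Z<130)
    pts=np.argwhere(m)[:,::-1].astype(np.float32)
    if len(pts)>10: print(n,len(pts),np.median(Z[m]),cv2.minEnclosingCircle(np.array([ray(n,q,120)[:2] for q in pts],np.float32)),P[m].mean(0))
E
python3 look.py
python3 - <<'E'
from h import *
# handle bar: dark grip points from both depth views, in shaker frame (origin 552.6,43.9 avg)
for n,o in(("top",(553.1,45.9)),("side",(552.1,41.8))):
    z=np.load(n+"1.npz");P=cloud(n,z["d"]);p=z["p"].astype(int)
    v=P[...,:2]-o; xs=v[...,0]*.983-v[...,1]*.184; ys=v[...,0]*.184+v[...,1]*.983
    m=(abs(xs)<30)&(ys>30)&(ys<180)&(P[...,2]>135)&(z["d"]>0)
    A=np.c_[xs[m],ys[m],P[m][:,2]]; a=np.polyfit(ys[m],P[m][:,2],1)
    print(n,m.sum(),A.min(0),A.max(0),A.mean(0),"slope angle",np.arctan(a[0]))
E
```

```text
ee_pos: [501.9, -32.3, 65.8]
force: [-7.8, 3.3, 3.5]
ee_pos: [452.2, -23.7, 177.4]
force: [0.8, -0.4, 0.3]
ee_pos: [357.3, -5.6, 260.3]
force: [0.6, -0.8, -0.1]
top 466 119.25927269548323 ((535.4925537109375, -38.452274322509766), 24.975374221801758) [535.59123731 -38.15523124 119.17925047]
side 419 118.76117521108317 ((535.210205078125, -46.32881164550781), 29.470773696899414) [534.73856576 -43.84321297 118.05564549]
top 539 [-10.86883014  36.27497465 135.0016595 ] [ 11.06334967 124.7571264  241.25572826] [ -0.57946393  84.62570698 198.4180227 ] slope angle 0.9345595588401646
side 312 [-10.2001195   48.10275704 135.16757618] [ 10.38305556 121.73322561 238.54743758] [  0.25812792  95.98007558 211.12699969] slope angle 0.9275776886069718
```

The jar moved about 1.7 mm. To judge what gap is left, I'll measure the walls themselves from the empty-nest pictures, in the same camera as the jar.

```bash
cat > walls.py <<'E'
from h import *
ex=np.array([.983,-.184]);ey=np.array([.184,.983])
for n,o in(("top",(537.4,-37.6)),("side",(536.4,-41.8))):
    z=np.load(n+"0.npz");P=cloud(n,z["d"]);d=z["d"]
    i=I[n]
    v=P[...,:2]-o; xs=v@ex; ys=v@ey
    m=(xs>-15)&(xs<60)&(abs(ys)<58)&(P[...,2]>72)&(P[...,2]<86)&(d>0)
    k,l,s,c=cv2.connectedComponentsWithStats(m.astype(np.uint8))
    C=[]
    for j in range(1,k):
        if s[j,4]<20: continue
        px=np.argwhere(l==j)[:,::-1].astype(float)
        W=np.array([ray(n,q,80)[:2] for q in px],np.float32)
        r=cv2.minAreaRect(W); C.append(r[0]); print(n,s[j,4],np.median(P[l==j][:,2]),r,"mean",W.mean(0))
        b=W.mean(0)-o; print("   mean in shaker rel o",b@ex,b@ey)
    if len(C)==2:
        h=(np.array(C[0])+C[1])/2-21.9*ex; print(n,"home from rect centres",h, "sep",np.linalg.norm(np.subtract(*C)))
E
python3 walls.py
```

```text
top 115 79.01778493512775 ((563.4407348632812, -19.375307083129883), (11.863821029663086, 41.487754821777344), 34.384098052978516) mean [563.3887   -19.317387]
   mean in shaker rel o 22.18286359252932 22.753724570465092
top 115 79.26582132857675 ((555.2874755859375, -63.52033615112305), (41.97956848144531, 11.85955810546875), 34.09244155883789) mean [555.09174  -63.583607]
   mean in shaker rel o 22.171959967041037 -22.286606011199947
top home from rect centres [537.83640522 -37.41822162] sep 44.891638734374055
side 117 78.38145498487965 ((561.9662475585938, -25.221723556518555), (17.02665138244629, 45.92592239379883), 33.12093734741211) mean [562.3639  -24.81458]
   mean in shaker rel o 22.397188333129904 21.474023012924196
side 134 78.26300575362815 ((554.0360717773438, -69.45458984375), (46.05378723144531, 16.84506607055664), 33.932533264160156) mean [554.01447 -69.15291]
   mean in shaker rel o 22.347954553222678 -23.646847262573242
side home from rect centres [536.47345967 -43.3085567 ] sep 44.938114645650415
```

Both cameras agree the jar touches the −y wall and sits about 2 mm short of the +y wall. I'll turn the closed fingers 45° and push along the −y wall, then finish with a push along +x.

```bash
python3 -m creep '[[[-0.0366,-0.0093,0],[0,0,0],-1],[[-0.0366,-0.0093,0],[0,0,0],-1],[[-0.0366,-0.0093,0],[0,0,0],-1],[[-0.0366,-0.0093,0],[0,0,0],-1],[[0,0,0],[0,0,-0.13],-1]]'| grep -E 'ee_|force: \['
python3 -m creep '[[[0,0,0],[0,0,-0.131],-1],[[0,0,0],[0,0,-0.131],-1],[[0,0,0],[0,0,-0.131],-1],[[0,0,0],[0,0,-0.131],-1],[[0,0,0],[0,0,-0.131],-1]]'| grep -E 'ee_|rot|force: \['
python3 -m creep '[[[0,0,0.02],[0,0,0],-1],[[0,0,0.04],[0,0,0],-1],[[0,0,0.04],[0,0,0],-1],[[0,0,0.02],[0,0,0],-1],[[0,0,0],[0,0,0],-1]]'| grep -E 'ee_|rot|force: \['
python3 -c "
from rig import observe;print(observe()['qpos'])"
```

```text
ee_pos: [497.8, -71.2, 255.4]
force: [-0.5, -0.3, 0.1]
ee_pos: [495.7, -69.7, 258.2]
tcp_rot: [-0.0, -0.298, 0.955, 0.0]
force: [-0.4, -0.3, -0.0]
ee_pos: [493.5, -69.2, 134.8]
tcp_rot: [-0.003, -0.295, 0.955, 0.002]
force: [0.5, -0.3, -0.2]
[-2.13373965e-01  3.53686727e-02  1.61201384e+00 -1.93554240e-05
  1.50182502e+00 -2.38309583e+00]
```

```bash
python3 -m creep '[[[0,0,0.03],[0,0,0],-1],[[0,0,0.025],[0,0,0],-1],[[0,0,0.011],[0,0,0],-1],[[0,0,0],[0,0,0],-1],[[0,0,0],[0,0,0],-1]]'| grep -E 'ee_|force: \['
python3 -m creep '[[[-0.004,0,0],[0,0,0],-1],[[-0.003,0,0],[0,0,0],-1],[[-0.002,0,0],[0,0,0],-1],[[0,0,0],[0,0,0],-1]]'| grep -E 'ee_|force: \['
python3 -m creep '[[[-0.001,0,0],[0,0,0],-1],[[0,0,0],[0,0,0],-1]]'| grep -E 'ee_|force: \['
python3 -m creep '[[[-0.001,0,0],[0,0,0],-1],[[0,0,0],[0,0,0],-1]]'| grep -E 'ee_|force: \['
python3 -m creep '[[[-0.001,0,0],[0,0,0],-1],[[0,0,0],[0,0,0],-1]]'| grep -E 'ee_|force: \['
```

```text
ee_pos: [495.9, -69.5, 74.8]
force: [0.8, -0.0, 0.9]
ee_pos: [502.7, -64.0, 73.6]
force: [-0.4, 0.1, 0.4]
ee_pos: [503.1, -63.6, 73.2]
force: [-0.4, -0.7, 0.8]
ee_pos: [504.0, -63.0, 73.2]
force: [0.3, 0.7, 0.1]
ee_pos: [504.8, -62.5, 73.2]
force: [0.2, 0.4, -0.6]
```

```bash
python3 -m creep '[[[0,0,0.006],[0,0,0],-1],[[-0.001,0,0],[0,0,0],-1],[[0,0,0],[0,0,0],-1]]'| grep -E 'ee_|force: \['
python3 -m creep '[[[-0.001,0,0],[0,0,0],-1],[[0,0,0],[0,0,0],-1]]'| grep -E 'ee_|force: \['
python3 -m creep '[[[-0.0007,0,0],[0,0,0],-1],[[0,0,0],[0,0,0],-1]]'| grep -E 'ee_|force: \['
python3 -m creep '[[[-0.0007,0,0],[0,0,0],-1],[[0,0,0],[0,0,0],-1]]'| grep -E 'ee_|force: \['
```

```text
ee_pos: [505.4, -61.8, 66.8]
force: [0.7, 0.4, 0.2]
ee_pos: [506.3, -61.4, 67.2]
force: [-1.2, -1.5, -0.5]
ee_pos: [507.0, -61.0, 67.3]
force: [-2.1, -0.9, 0.4]
ee_pos: [507.6, -60.6, 67.2]
force: [-2.2, -1.5, -0.0]
```

Contact at about 2 N and the jar is sliding; continue until it stops on the +y wall.

```bash
python3 -m creep '[[[-0.0006,0,0],[0,0,0],-1],[[0,0,0],[0,0,0],-1]]'| grep -E 'ee_|force: \['
python3 -m creep '[[[-0.0006,0,0],[0,0,0],-1],[[0,0,0],[0,0,0],-1]]'| grep -E 'ee_|force: \['
python3 -m creep '[[[-0.0005,0,0],[0,0,0],-1],[[0,0,0],[0,0,0],-1]]'| grep -E 'ee_|force: \['
```

```text
ee_pos: [508.1, -60.2, 67.2]
force: [-2.0, -1.4, -0.3]
ee_pos: [508.6, -59.9, 67.2]
force: [-2.8, -1.1, 0.5]
ee_pos: [509.0, -59.6, 67.2]
force: [-3.2, -1.5, 1.0]
```

```bash
python3 -m creep '[[[-0.0005,0,0],[0,0,0],-1],[[0,0,0],[0,0,0],-1]]'| grep -E 'ee_|force: \['
python3 -m creep '[[[-0.0005,0,0],[0,0,0],-1],[[0,0,0],[0,0,0],-1]]'| grep -E 'ee_|force: \['
python3 -m creep '[[[-0.0004,0,0],[0,0,0],-1],[[0,0,0],[0,0,0],-1]]'| grep -E 'ee_|force: \['
```

```text
ee_pos: [509.4, -59.3, 67.2]
force: [-3.1, -0.8, 0.9]
ee_pos: [509.8, -59.1, 67.2]
force: [-2.4, -1.6, 1.1]
ee_pos: [509.9, -59.0, 67.2]
force: [-4.5, -1.7, 1.3]
```

```bash
python3 -m creep '[[[-0.0005,0,0],[0,0,0],-1],[[0,0,0],[0,0,0],-1]]'| grep -E 'ee_|force: \['
python3 -m creep '[[[-0.0005,0,0],[0,0,0],-1],[[0,0,0],[0,0,0],-1]]'| grep -E 'ee_|force: \['
python3 look.py
```

```text
ee_pos: [510.0, -59.0, 67.2]
force: [-6.1, -3.9, 3.5]
ee_pos: [510.1, -58.9, 67.2]
force: [-8.8, -4.1, 5.0]
top 17 121.02371744086669 ((543.5093383789062, -21.721172332763672), 17.669509887695312) [543.98722789 -21.52747619 120.63179813]
side 134 119.30463713504199 ((532.581298828125, -53.0511589050293), 39.74659729003906) [537.50117071 -52.41146398 119.54681838]
```

Hard stop on the +y wall. I'll back off, retreat and look.

```bash
python3 -m creep '[[[0.003,0,0],[0,0,0],-1],[[0.02,0,0],[0,0,0],-1],[[0.01,0,-0.03],[0,0,0],-1],[[0.0,0,-0.04],[0,0,0],-1],[[0.0,0,-0.04],[0,0,0],-1]]'| grep -E 'ee_|force: \['
python3 -m creep '[[[0.02,0.018,-0.04],[0,0,0.131],-1],[[0.028,0.02,-0.04],[0,0,0.131],-1],[[0.03,0.015,0],[0,0,0.131],-1],[[0.03,0.01,0],[0,0,0.131],-1],[[0.03,0.005,0],[0,0,0.131],-1]]'| grep -E 'ee_|force: \['
python3 -m creep '[[[0,0,0],[0,0,0.13],-1],[[0,0,0],[0,0,0],-1]]'
python3 look.py
```

```text
ee_pos: [483.6, -76.7, 178.4]
force: [0.4, 0.7, 0.2]
ee_pos: [329.1, -57.3, 255.5]
force: [0.0, 0.4, -0.0]
clock: 23.6
ee_pos: [329.9, -57.6, 255.7]
tcp_rot: [0.002, 0.093, 0.996, 0.0]
force: [0.3, -0.3, 0.5]
opening: -0.0
gripper_force: 0.0
top 475 119.19021476982282 ((536.9447631835938, -37.53954315185547), 25.064472198486328) [537.07807877 -37.65469963 119.01863399]
side 418 118.73940180455801 ((534.5574951171875, -44.72928237915039), 28.846969604492188) [535.90992412 -42.97584057 118.06823122]
```

Both views now put the jar within about 0.6 mm of home. One last gentle push along +x will seat it on both walls.

```bash
python3 -m creep '[[[-0.0385,0.0139,0],[0,0,0],-1],[[-0.0385,0.0139,0],[0,0,0],-1],[[-0.0385,0.0139,0.0],[0,0,0],-1],[[-0.0385,0.0139,0.02],[0,0,0],-1],[[0,0,0.04],[0,0,0],-1]]'| grep -E 'ee_|force: \['
python3 -m creep '[[[0,0,0.04],[0,0,0],-1],[[0,0,0.04],[0,0,0],-1],[[0,0,0.03],[0,0,0],-1],[[0,0,0.017],[0,0,0],-1],[[0,0,0],[0,0,0],-1]]'| grep -E 'ee_|force: \['
python3 -m creep '[[[-0.003,0,0],[0,0,0],-1],[[-0.002,0,0],[0,0,0],-1],[[-0.001,0,0],[0,0,0],-1],[[0,0,0],[0,0,0],-1],[[0,0,0],[0,0,0],-1]]'| grep -E 'ee_|force: \['
```

```text
ee_pos: [496.2, -30.8, 194.6]
force: [0.2, -0.7, -0.9]
ee_pos: [489.9, -31.1, 64.6]
force: [-0.3, -0.9, -0.1]
ee_pos: [497.6, -32.7, 68.6]
force: [-0.3, 0.5, -0.3]
```

```bash
python3 -m creep '[[[-0.001,0,0],[0,0,0],-1],[[-0.001,0,0],[0,0,0],-1],[[0,0,0],[0,0,0],-1]]'| grep -E 'ee_|force: \['
python3 -m creep '[[[-0.001,0,0],[0,0,0],-1],[[0,0,0],[0,0,0],-1]]'| grep -E 'ee_|force: \['
python3 -m creep '[[[-0.0007,0,0],[0,0,0],-1],[[0,0,0],[0,0,0],-1]]'| grep -E 'ee_|force: \['
python3 -m creep '[[[-0.0007,0,0],[0,0,0],-1],[[0,0,0],[0,0,0],-1]]'| grep -E 'ee_|force: \['
```

```text
ee_pos: [499.4, -33.1, 68.2]
force: [-1.4, 0.3, 0.2]
ee_pos: [500.1, -33.1, 68.0]
force: [-0.9, 0.6, -0.6]
ee_pos: [500.9, -33.3, 68.0]
force: [-2.0, 1.0, -1.6]
ee_pos: [501.7, -33.5, 68.1]
force: [-1.7, 1.6, -0.1]
```

```bash
python3 -m creep '[[[-0.0006,0,0],[0,0,0],-1],[[0,0,0],[0,0,0],-1]]'| grep -E 'ee_|force: \['
python3 -m creep '[[[-0.0006,0,0],[0,0,0],-1],[[0,0,0],[0,0,0],-1]]'| grep -E 'ee_|force: \['
python3 -m creep '[[[-0.0005,0,0],[0,0,0],-1],[[0,0,0],[0,0,0],-1]]'| grep -E 'ee_|force: \['
```

```text
ee_pos: [502.2, -33.4, 68.1]
force: [-3.5, 1.4, 0.9]
ee_pos: [502.8, -33.5, 68.1]
force: [-3.2, 2.6, 0.7]
ee_pos: [503.0, -33.5, 68.1]
force: [-5.5, 3.5, 2.2]
```

```bash
python3 -m creep '[[[-0.0003,0.0006,0],[0,0,0],-1],[[0,0,0],[0,0,0],-1]]'| grep -E 'ee_|force: \['
python3 -m creep '[[[-0.0003,0.0004,0],[0,0,0],-1],[[0,0,0],[0,0,0],-1]]'| grep -E 'ee_|force: \['
python3 -m creep '[[[0.003,0,0],[0,0,0],-1],[[0.02,0,0],[0,0,0],-1],[[0.01,0,-0.03],[0,0,0],-1],[[0.0,0,-0.04],[0,0,0],-1],[[0.02,0,-0.04],[0,0,0],-1]]'| grep -E 'ee_|force: \['
python3 -m creep '[[[0.03,0,-0.045],[0,0,0],-1],[[0.03,0,-0.045],[0,0,0],-1],[[0.02,0,0],[0,0,0],-1],[[0.02,0,0],[0,0,0],-1],[[0.0,0,0],[0,0,0],-1]]'| grep -E 'ee_|force: \['
python3 look.py
```

```text
ee_pos: [503.2, -33.1, 67.9]
force: [-6.5, 3.2, 2.1]
ee_pos: [503.3, -32.9, 67.9]
force: [-8.1, 2.3, 2.8]
ee_pos: [452.6, -23.6, 179.6]
force: [0.1, 0.9, 0.8]
ee_pos: [357.7, -5.5, 262.4]
force: [-0.1, 0.1, 0.3]
top 469 119.32415618335935 ((537.3976440429688, -36.736305236816406), 25.05243492126465) [537.41651789 -36.89966857 119.23038224]
side 414 118.7420346839853 ((535.6279907226562, -44.44487380981445), 28.68330192565918) [536.12064779 -42.48645112 118.09325249]
```

The jar is home, within 0.5 mm in both cameras, and the push was balanced. Now the clamp handle: I'll work out the press path and move over it.

```bash
python3 -m creep '[[[-0.0305,0.0253,-0.01],[0,0,0],-1],[[-0.0305,0.0253,0],[0,0,0],-1],[[-0.0305,0.0253,0],[0,0,0],-1],[[-0.0305,0.0253,0],[0,0,0],-1],[[-0.0305,0.0253,0],[0,0,0],-1]]'| grep -E 'ee_|force: \['
python3 -m creep '[[[-0.0305,0.0253,0],[0,0,0],-1],[[0,0,0],[0,0,0],-1],[[0,0,0],[0,0,0],-1]]'| grep -E 'ee_|force: \['
cat > path.py <<'E'
from h import *
from rig import observe
O=np.array([553.2,44.]);ex=np.array([.983,-.184]);ey=np.array([.184,.983])
s=observe();v=s["ee_pos"][:2]-O
print("now xs,ys,z",v@ex,v@ey,s["ee_pos"][2],"force",s["force"],s["clock"])
for ph in (.93,.85,.75,.65,.55,.45,.35,.25,.15,.05,0,-.05,-.1,-.15,-.2):
    y=28.6+120*np.cos(ph)-11*np.sin(ph)-13*max(ph,0)/.93
    z=108.7+(y+(13 if ph>0 else -13)-28.6)*np.tan(ph)+11/np.cos(ph); print(ph,round(.95-ph,2),y.round(1),z.round(1))
E
python3 path.py
```

```text
ee_pos: [533.7, 91.5, 270.1]
force: [-0.0, 0.2, 1.0]
ee_pos: [566.9, 110.0, 269.2]
force: [-0.8, -0.8, 0.9]
now xs,ys,z 1.3116690303440652 67.36972500257124 269.16681614077027 force [-0.84986165 -0.75903625  0.85390676] 29.0
0.93 0.02 78.5 211.5
0.85 0.1 87.7 207.4
0.75 0.2 98.4 200.9
0.65 0.3 108.4 193.1
0.55 0.4 117.5 184.1
0.45 0.5 125.6 174.0
0.35 0.6 132.7 163.1
0.25 0.7 138.7 151.5
0.15 0.8 143.5 139.2
0.05 0.9 147.2 126.3
0 0.95 148.6 119.7
-0.05 1.0 149.0 114.3
-0.1 1.05 149.1 109.0
-0.15 1.1 148.9 103.6
-0.2 1.15 148.4 98.3
```

```bash
python3 -m creep '[[[0.0013,0,0.02],[0,0,0],-1],[[0,0,0.025],[0,0,0],-1],[[0,0,0.0125],[0,0,0],-1],[[0,0,0],[0,0,0],-1],[[0,0,0],[0,0,0],-1]]'| grep -E 'ee_|force: \['
python3 -m creep '[[[0,0.003,0],[0,0,0],-1],[[0,0.003,0],[0,0,0],-1],[[0,0.002,0],[0,0,0],-1],[[0,0.001,0],[0,0,0],-1],[[0,0,0],[0,0,0],-1]]'| grep -E 'ee_|force: \['
python3 path.py | head -1
python3 - <<'E'
from h import *
p,d=vision.capture("side"); cv2.imwrite("pics/s3.png",cv2.resize(p[100:360,200:440,::-1],None,fx=2,fy=2))
E
```

```text
ee_pos: [565.0, 109.9, 215.2]
force: [0.8, 0.1, 0.2]
ee_pos: [566.5, 119.2, 213.9]
force: [0.3, -0.4, 0.2]
now xs,ys,z -0.7191129371920333 76.3673276095449 213.94439457767913 force [ 0.30257466 -0.38537159  0.1761239 ] 30.0
```

View pics/s3.png

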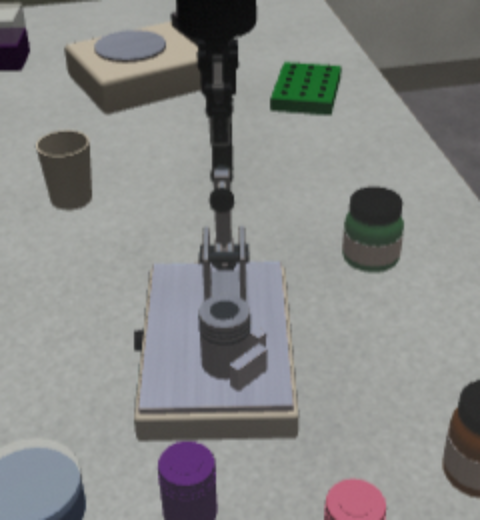

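The fingers are in line with the handle at (220,100) in the crop, and the jar sits in the V at (225,335). Press along the arc.

```bash
python3 -m creep '[[[0,0.002,0.0024],[0,0,0],-1],[[0,0.0046,0.002],[0,0,0],-1],[[0,0.0046,0.0021],[0,0,0],-1],[[0,0.0053,0.0032],[0,0,0],-1],[[0,0.0054,0.0033],[0,0,0],-1]]'| grep -E 'ee_|force: \['
python3 -m creep '[[[0,0.005,0.0039],[0,0,0],-1],[[0,0.005,0.0039],[0,0,0],-1],[[0,0.0046,0.0045],[0,0,0],-1],[[0,0,0],[0,0,0],-1]]'| grep -E 'ee_|force: \['
python3 path.py | head -1
```

```text
ee_pos: [570.5, 139.8, 200.4]
force: [-0.5, -5.5, 0.1]
ee_pos: [573.1, 155.5, 187.7]
force: [0.3, -0.9, 0.0]
now xs,ys,z -0.9218060849866418 113.31826295175749 187.72075832344194 force [ 0.34658242 -0.88164211  0.0419332 ] 30.95
```

```bash
python3 -m creep '[[[0,0.0043,0.0038],[0,0,0],-1],[[0,0.004,0.005],[0,0,0],-1],[[0,0.004,0.005],[0,0,0],-1],[[0,0.0036,0.0055],[0,0,0],-1],[[0,0.0035,0.0054],[0,0,0],-1]]'| grep -E 'ee_|force: \['
python3 -m creep '[[[0,0.003,0.0058],[0,0,0],-1],[[0,0.003,0.0058],[0,0,0],-1],[[0,0,0],[0,0,0],-1]]'| grep -E 'ee_|force: \['
python3 path.py | head -1
```

```text
ee_pos: [576.8, 174.4, 163.3]
force: [-0.4, -1.9, 2.4]
ee_pos: [577.8, 180.2, 151.2]
force: [1.4, -0.9, -0.4]
now xs,ys,z -0.9139480221630869 138.44510442612454 151.24246989499807 force [ 1.44878695 -0.86564846 -0.43974993] 31.75
```

Now on through the dead point, more slowly.

```bash
python3 -m creep '[[[0,0.0016,0.004],[0,0,0],-1],[[0,0.0016,0.004],[0,0,0],-1],[[0,0.0016,0.0043],[0,0,0],-1],[[0,0.0012,0.004],[0,0,0],-1],[[0,0.0012,0.004],[0,0,0],-1]]'| grep -E 'ee_|force: \['
python3 -m creep '[[[0,0.0012,0.003],[0,0,0],-1],[[0,0.0008,0.003],[0,0,0],-1],[[0,0.0004,0.003],[0,0,0],-1]]'| grep -E 'ee_|force: \['
python3 path.py | head -1
```

```text
ee_pos: [579.4, 186.4, 132.9]
force: [-2.9, -4.6, 8.3]
ee_pos: [580.2, 188.8, 124.0]
force: [-1.9, -3.8, 6.5]
now xs,ys,z -0.13905987407986586 147.3241652524961 123.970425562733 force [-1.94459923 -3.83959754  6.45144886] 32.55
```

```bash
python3 -m creep '[[[0,0.0004,0.002],[0,0,0],-1],[[0,0.0004,0.002],[0,0,0],-1],[[0,0,0.002],[0,0,0],-1],[[0,0,0.0015],[0,0,0],-1]]'| grep -E 'ee_|force: \['
python3 -m creep '[[[0,0,0.0015],[0,0,0],-1],[[0,0,0.001],[0,0,0],-1]]'| grep -E 'ee_|force: \['
python3 -m creep '[[[0,0,0.001],[0,0,0],-1],[[0,0,0.001],[0,0,0],-1]]'| grep -E 'ee_|force: \['
```

```text
ee_pos: [580.4, 190.1, 116.2]
force: [-0.4, -1.8, 5.1]
ee_pos: [580.3, 190.2, 113.5]
force: [1.0, -1.3, 4.1]
ee_pos: [580.2, 190.3, 111.1]
force: [2.4, -0.6, 3.1]
```

```bash
python3 -m creep '[[[0,0,0.001],[0,0,0],-1],[[0,0,0.001],[0,0,0],-1]]'| grep -E 'ee_|force: \['
python3 -m creep '[[[0,0,0.001],[0,0,0],-1],[[0,0,0.001],[0,0,0],-1]]'| grep -E 'ee_|force: \['
python3 -m creep '[[[0,0,0.001],[0,0,0],-1],[[0,0,0],[0,0,0],-1]]'| grep -E 'ee_|force: \['
```

```text
ee_pos: [580.2, 190.3, 109.6]
force: [1.6, -0.5, 7.7]
ee_pos: [580.4, 190.3, 108.7]
force: [-1.2, -1.9, 13.1]
ee_pos: [580.5, 190.4, 108.4]
force: [-2.7, -2.3, 13.2]
```

Sharp rise: it's on the stop screw. A touch more, then hold.

```bash
python3 -m creep '[[[0,0,0.0004],[0,0,0],-1],[[0,0,0],[0,0,0],-1]]'| grep -E 'ee_|force: \['
python3 -m creep '[[[0,0,0],[0,0,0],-1],[[0,0,0],[0,0,0],-1]]'| grep -E 'ee_|force: \['
```

```text
ee_pos: [580.5, 190.3, 108.2]
force: [-2.2, -2.6, 15.7]
ee_pos: [580.5, 190.4, 108.2]
force: [-3.2, -1.5, 15.0]
```

```bash
python3 -m creep '[[[0,0,0.0002],[0,0,0],-1],[[0,0,0],[0,0,0],-1],[[0,0,0],[0,0,0],-1],[[0,0,0],[0,0,0],-1],[[0,0,0],[0,0,0],-1]]'| grep -E 'ee_|force: \['
python3 -m creep '[[[0,0,-0.003],[0,0,0],-1],[[0,0,-0.01],[0,0,0],-1],[[0,0,-0.03],[0,0,0],-1],[[0,0,-0.04],[0,0,0],-1],[[0,0,-0.04],[0,0,0],-1]]'| grep -E 'ee_|force: \['
python3 -m creep '[[[0,0,-0.03],[0,0,0],-1],[[0.04,0,0],[0,0,0],-1],[[0.04,0,0],[0,0,0],-1],[[0.04,0,0],[0,0,0],-1],[[0.04,0,0],[0,0,0],-1]]'| grep -E 'ee_|force: \['
python3 - <<'E'
from h import *
o={"top":(553.1,45.9),"side":(552.1,41.8)}
for n in("top","side"):
    p,d=vision.capture(n);P=cloud(n,d);v=P[...,:2]-o[n]; xs=v@[.983,-.184]; ys=v@[.184,.983]
    m=(abs(xs)<9)&(ys>105)&(ys<190)&(P[...,2]>70)&(P[...,2]<150)&(d>0); 
    if m.sum()>20: a=np.polyfit(ys[m],P[m][:,2],1); print(n,m.sum(),"slope",np.arctan(a[0]),P[m].mean(0),ys[m].mean())
    b=(225,195,165,105) if n=="top" else (240,140,130,190)
    q=p[b[1]:b[1]+b[3],b[0]:b[0]+b[2]]; cv2.imwrite(f"pics/{n}4.png",cv2.resize(q[:,:,::-1],None,fx=2.7,fy=2.7,interpolation=cv2.INTER_CUBIC))
a=cv2.imread("pics/top4.png");b=cv2.imread("pics/side4.png");h=max(len(a),len(b))
pad=lambda x:cv2.copyMakeBorder(x,0,h-len(x),0,0,0); cv2.imwrite("pics/both4.png",np.hstack([pad(a),pad(b)]))
E
```

```text
ee_pos: [580.5, 190.4, 108.2]
force: [-3.7, -2.6, 15.7]
ee_pos: [578.9, 190.1, 228.6]
force: [1.3, 0.7, -0.3]
ee_pos: [420.5, 219.7, 257.6]
force: [0.8, 0.6, 0.8]
top 317 slope -0.07894019871986593 [579.30882991 187.06466784 106.76423455] 143.5872931874811
side 134 slope -0.06211795090890726 [577.48875741 179.94094468 106.67382632] 140.46407998500695
```

View pics/both4.png

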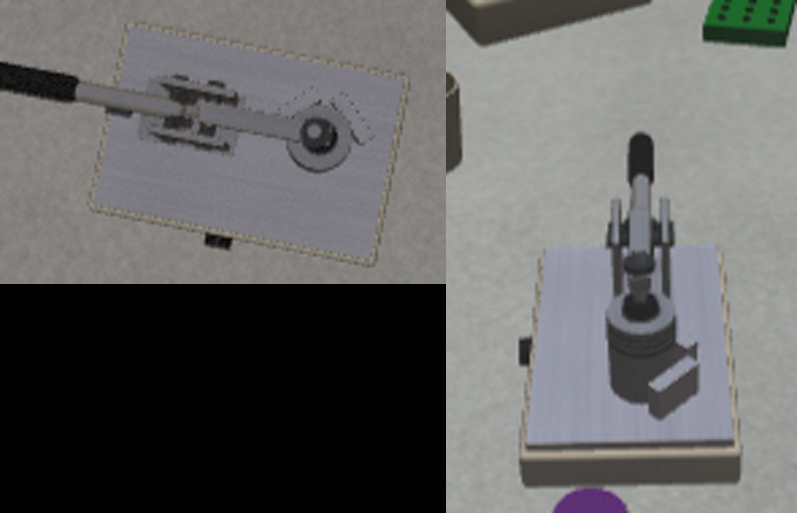

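The handle slopes below level (about 1.03 rad) and the pad is on the lid. In the top crop, pad (318,132) and jar (320,137) look slightly apart, so I'll check this numerically before handing in.

```bash
python3 - <<'E'
from h import *
from scipy.optimize import least_squares
ex=np.array([.983,-.184]);ey=np.array([.184,.983])
hm={"top":(537.8,-37.4),"side":(536.5,-43.3)}
for n in("top","top","side"):
    p,d=vision.capture(n);P=cloud(n,d);v=P[...,:2]-hm[n];xs=v@ex;ys=v@ey;Z=P[...,2]
    m=(np.hypot(xs,ys)<40)&(abs(Z-119)<4)&(d>0)
    px=np.argwhere(m)[:,::-1]; W=np.array([ray(n,q,120)[:2] for q in px],np.float32)
    c,r=cv2.minEnclosingCircle(W); h=cv2.convexHull(W)[:,0]-np.array(c)
    q=np.array(c)-hm[n]; print(n,m.sum(),"lid circle xs,ys",q@ex,q@ey,r)
    m=(np.hypot(xs,ys)<14)&(Z>128)&(d>0); print("  stalk",m.sum(),xs[m].mean(),ys[m].mean(),Z[m].mean(), "xs range",xs[m].min(),xs[m].max())
    m=(abs(xs)<15)&(ys>20)&(ys<60)&(Z>115)&(d>0); print("  arm xs",m.sum(),xs[m].mean())
E
```

```text
top 282 lid circle xs,ys -0.41816308593745505 0.48554451751709676 24.879220962524414
  stalk 120 -1.2261632971408252 2.031956758382985 159.0580464686683 xs range -11.148431070541438 9.978229449752428
  arm xs 174 -0.8724636039407834
top 281 lid circle xs,ys -0.34142318725581444 0.7241625175476144 24.739330291748047
  stalk 123 -1.476542350270942 1.8969173850896834 158.5869599043222 xs range -12.231439648424905 9.832010430434801
  arm xs 174 -0.8412454941154317
side 257 lid circle xs,ys -0.46686195678710884 1.1893436225891085 26.529094696044922
  stalk 202 -0.37064194512729826 2.164606650949168 149.6507826748162 xs range -11.01691951917713 10.083495040374224
  arm xs 62 0.7598153419515393
```

The jar is within about 0.5 mm of home and in line with the arm. I'm handing it in.

```bash
python3 -c "
from rig import bot,observe; print(observe()['clock']); print(bot.job_done())"
```

```text
36.1
the job is handed in; nothing more can be done
None
```

The jar is home in the V nest (within about 0.5 mm by both cameras) and held down by the pad, with the handle past its dead point on the stop (pressed at about 16 N), the gripper clear, and the job handed in at 36 s.

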